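# Close the four sensor housings with their matching covers

## Task

Close the four open white sensor housings: pick up each loose cover by its grey head and set it on the housing of the same shape and size, the square and the oblong one turned to line up with their housings, so that each lies flat on its rim with its boss inside the opening. Leave the glue bottle and the box of screws standing where they are.

Things in the scene. Friction and masses are not known exactly. Their poses are not given: they have to be found in the camera images.
- cover_biground_head (a point): LARGE ROUND white cover: flange disc 98 mm across, boss below 64 mm across, round grey head 40 mm across. Loose, 40-140 g, 57 mm tall: boss 8 deep (it stands on this), flange 5 thick, then the head, 44 tall, upright in the middle. Point: centre of the head, 35 above the underside, 22 above the flange, 22 below the top; grasp here or a little higher. z up.
- cover_smallround_head (a point): SMALL ROUND white cover: flange disc 70 mm across, boss below 36 mm across, round grey head 30 mm across. Loose, 40-140 g, 57 mm tall: boss 8 deep (it stands on this), flange 5 thick, then the head, 44 tall, upright in the middle. Point: centre of the head, 35 above the underside, 22 above the flange, 22 below the top; grasp here or a little higher. z up.
- cover_square_head (a point): SQUARE white cover: flange 88 x 88 mm, boss below 54 x 54 mm, square grey head 36 x 36 mm (sides along x, y). Loose, 40-140 g, 57 mm tall: boss 8 deep (it stands on this), flange 5 thick, then the head, 44 tall, upright in the middle. Point: centre of the head, 35 above the underside, 22 above the flange, 22 below the top; grasp here or a little higher. z up.
- cover_oblong_head (a point): OBLONG white cover: flange 122 (x) x 74 (y) mm, boss below 88 x 40 mm, grey bar-shaped head 60 (x) x 30 (y) mm: grasp it across y. Loose, 40-140 g, 57 mm tall: boss 8 deep (it stands on this), flange 5 thick, then the head, 44 tall, upright in the middle. Point: centre of the head, 35 above the underside, 22 above the flange, 22 below the top; grasp here or a little higher. z up.
- housing_biground_mouth (a point): LARGE ROUND housing: outside 88 mm across, opening 80 mm across, on a square blue pad 104 mm wide. Fixed white open tray, walls 4 mm, green board inside. Point: centre of the opening at rim level, 32 mm above the bench; z up. With the cover home (boss in the opening, 8 mm play each way, flange flat on the rim) its head centre is 27 mm above this point.
- housing_smallround_mouth (a point): SMALL ROUND housing: outside 60 mm across, opening 52 mm across, on a square blue pad 76 mm wide. Fixed white open tray, walls 4 mm, green board inside. Point: centre of the opening at rim level, 32 mm above the bench; z up. With the cover home (boss in the opening, 8 mm play each way, flange flat on the rim) its head centre is 27 mm above this point.
- housing_square_mouth (a point): SQUARE housing: outside 78 x 78 mm, opening 70 x 70 mm, sides along its x and y, on a blue pad 94 mm wide. Fixed white open tray, walls 4 mm, green board inside. Point: centre of the opening at rim level, 32 mm above the bench; z up. With the cover home (boss in the opening, 8 mm play each way, flange flat on the rim) its head centre is 27 mm above this point.
- housing_oblong_mouth (a point): OBLONG housing: outside 112 (x) x 64 (y) mm, opening 104 x 56 mm, on a blue pad 128 x 80 mm. Fixed white open tray, walls 4 mm, green board inside. Point: centre of the opening at rim level, 32 mm above the bench; z up. With the cover home (boss in the opening, 8 mm play each way, flange flat on the rim) its head centre is 27 mm above this point.
- glue_bottle: Bystander: small upright black glue bottle with white nozzle, 32 mm across, 85 mm tall, loose. Origin: centre of its underside; z up.
- screw_box: Bystander: closed blue box of screws, 100 (x) x 70 (y) x 60 (z) mm, loose. Origin: centre of its underside; z up.
Mind the look-alikes: they are no part of the job. Leave any green look-alike of the part that bears cover_square_head alone. What is shaped like the part that bears housing_smallround_mouth but brown is not meant.

How it is judged:
By the outcome, as a careful person would: the job done as asked, in the order asked, and still so for the second after the job is handed in, with the robot touching nothing.
It also fails if it takes over 115 s, if anything falls off the work surface, if the arm or the gripper's body presses on something with over 40 N, if the wrist force passes 120 N, or if a joint passes its speed limit or range.

## Robot

A 7-joint arm with a two-finger parallel gripper is mounted at the origin on the work surface. World frame = base frame: x ahead of the robot, y to its left, z up, the work surface at z = 0. Lengths are in m, angles in rad, forces in N, time in s.
With the tool pointing down it reaches from about 0.4 to 0.85 m from the base axis. Payload 10.4 kg.
Tool frame: the origin (TCP) lies on the centre line of the jaws, within the pads' length; the fingertips stand 17 mm ahead of it and the grasp point (between the pads) lies 2 mm behind it (r.tcp_to_tips is the distance from the TCP to the fingertips, in m); z points along the fingers, y is the line along which they close (so a half turn about z gives the same grasp; the last joint's range is limited). The gripper opens to 85 mm and grips with 20 to 120 N. Pads are 22 mm wide; open, the fingers measure 114 mm over their backs; the gripper's body (76 mm by 85 mm) begins 54 mm behind the grasp point. The pads swing forward as they close: fully open they stand 13 mm farther back than shut.
Start: joints at [-1.292, 0.332, -0.065, 1.46, 0.022, 1.35, -0.088], TCP at [0.186, 0.597, 0.248] pointing down, gripper open.
Joint ranges: [-2.6, 2.6], [-0.5, 2.12], [-1.47, 1.34], [0.16, 2.42], [-1.27, 4.41], [0.06, 2.06], [-2.6, 2.6]. Speed limits (rad/s): [2.22, 2.22, 2.79, 2.79, 3.14, 3.14, 3.14].

## Interface

Orientations are given as a unit quaternion [w, x, y, z].
In Python, from cell import r, vision, workorder gives the robot as it stands. The module is installed in compiled form; this text tells all that it offers.
- The arm moves only by the shell command python3 -m jog 'ROWS' [FORCE]. ROWS is JSON, a list that holds one entry, the list of rows, each a list of 7 numbers: the turn, a rotation vector about the tool's x, y, z each as a share of 120 degrees, from -1 to 1, then the shift along the tool's x, y, z each as a share of 0.15 m, from -1 to 1, then the opening in per cent of the stroke, from 0 (shut) to 100 (fully open). A call has 1 to 20 rows; each row is the pose to reach, as a shift and turn from the pose commanded when the call began, along the tool's axes at that moment; what a row does not reach only later rows make up. A row lasts 1/10 s, in which the tool goes at most 50 mm and 8.59 degrees, less where a joint would pass 70% of its speed; a pose out of reach is approached as far as the arm can. A call with a number of a shift or a turn outside -1 to 1 is refused whole. A call with a gripper value outside its range is refused whole. The fingers move at their own pace and stop on an object; FORCE is the grip in N (left out, the last holds). Time passes only in rows, so rows that repeat a pose let the fingers close. It gives the time, the measured TCP pose, the force, the opening and the grip force at its end, in the units of the state.
- r.sense(): the state, without advancing time (a new reading comes with each control period).
- vision.snapshot(name): name is "side" or "top" or "wrist"; returns a dict with "pixels" (384x512x3 uint8, red, green, blue), "K" (3x3 intrinsics, pixels), "R" (3x3) and "t" (3): a world point X has camera coordinates R X + t; the wrist camera has in their place "tool_from_camera" (4x4, takes a point from camera to tool coordinates, whose origin is the TCP and whose axes are the flange's). Camera axes: x right, y down, z forward; pixel columns grow to the right and rows downward; lengths in m; the calibration is good to about 2 mm. A picture is of the moment at which its call begins: read the wrist's pose just before it. There is no depth.
- workorder.close_job(): hands the job in; it is judged then, once.
The state is a dict: "time_s": time; "joint_pos": joint angles; "joint_velocities": joint speeds; "effort": joint torques, N m; "position": TCP position; "eef_rot": TCP orientation; "ft_force": force on the tool from outside, world axes, zero at the start; "torque": the same for the moment, N m; "gripper_width": finger opening in m; "grasp_force": force on a finger pad.
Only numpy, scipy, OpenCV 4.12 (cv2) and the standard library are available. Lean on these libraries where they do the work, as an engineer would, in place of code of your own. Each camera call takes 0.05 s, during which the arm holds its last target. There are 200 camera calls.

## Working session

There is one attempt and no reset: what is moved stays moved. The work goes in short steps, Python scripts to look and compute and a shell command to move; the robot and the scene stay as the last step left them, time stands still between calls to the robot, and variables do not carry over. Pictures are saved under pics/ and viewed, at most 14 in all, crops included, and the job is handed in when it is done.

```bash
mkdir -p pics
python3 - <<'E'
from cell import r,vision
import cv2,numpy as np
s=r.sense();print({k:np.round(v,3).tolist() for k,v in s.items()})
for n in("top","side"):
    v=vision.snapshot(n);cv2.imwrite(f"pics/{n}0.png",v["pixels"][:,:,::-1]);np.savez(f"{n}0.npz",**v);print(n,np.round(v["K"],1).tolist(),np.round(v["R"],3).tolist(),np.round(v["t"],3).tolist())
E
```

```text
{'time_s': 0.0, 'joint_pos': [-1.292, 0.333, -0.065, 1.461, 0.022, 1.35, -0.088], 'joint_velocities': [-0.001, 0.001, 0.0, -0.001, 0.001, 0.002, -0.0], 'effort': [-0.001, -62.545, 0.048, -39.16, 0.016, 0.01, 0.0], 'position': [0.186, 0.596, 0.248], 'eef_rot': [-0.0, 0.15, 0.989, -0.001], 'ft_force': [-0.278, -0.053, -1.305], 'torque': [-0.012, -0.01, 0.007], 'grasp_force': 0.0, 'gripper_width': 0.085}
top [[381.8, 0.0, 253.6], [0.0, 381.8, 191.6], [0.0, 0.0, 1.0]] [[-0.008, -1.0, -0.003], [-0.996, 0.008, -0.089], [0.089, 0.002, -0.996]] [-0.001, 0.477, 1.181]
side [[430.2, 0.0, 255.2], [0.0, 430.2, 190.6], [0.0, 0.0, 1.0]] [[0.972, -0.234, 0.019], [-0.141, -0.646, -0.75], [0.187, 0.726, -0.661]] [-0.456, 0.115, 1.05]
```

View pics/top0.png

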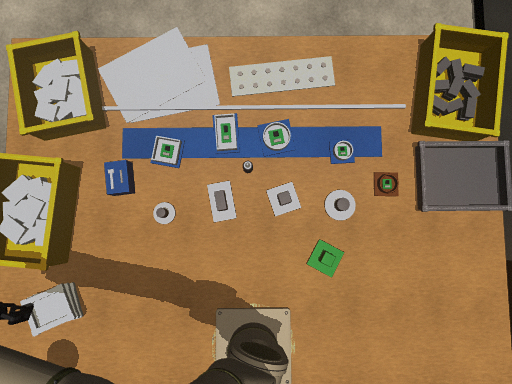

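View pics/side0.png

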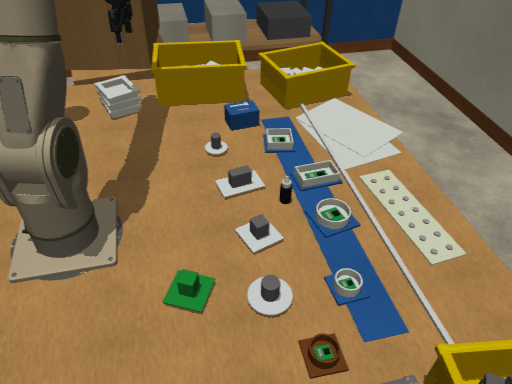

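The top view shows the following, from left to right.
- **Housings:** square (168,150), oblong (227,132), large round (277,137) and small round (343,151).
- **White covers:** small round (163,213), oblong (221,201), square (284,199) and large round (340,205).
- **Look-alikes:** the green square cover (326,258) and the brown round housing (386,183). They have the wrong colour, so I leave them alone. The white covers and the housings on the blue strip are the ones meant.
- **Bystanders:** bottle (248,167) and box (119,177).

The side view agrees with this.

```bash
cat > h.py <<'E'
import cv2,numpy as np
def ray(v,uv,z):
    K,R,t=v["K"],v["R"],v["t"]; o=-R.T@t
    d=(np.linalg.inv(K)@np.c_[np.atleast_2d(uv),np.ones(len(np.atleast_2d(uv)))].T).T@R
    return o+d*((z-o[2])/d[:,2])[:,None]
def measure(v,seeds):
    """filled white outline nearest each seed -> centre, rect sides, angle of long side (deg) at plane z"""
    S=4; im=cv2.resize(v["pixels"],None,fx=S,fy=S,interpolation=cv2.INTER_CUBIC)
    hsv=cv2.cvtColor(im,cv2.COLOR_RGB2HSV); m=((hsv[...,1]<60)&(hsv[...,2]>130)).astype(np.uint8)
    cs,_=cv2.findContours(m,cv2.RETR_EXTERNAL,cv2.CHAIN_APPROX_NONE); cs=[c for c in cs if cv2.contourArea(c)>1500]
    out={}
    for n,(u,w,z) in seeds.items():
        c=min(cs,key=lambda c:np.hypot(*(c[:,0].mean(0)-(u*S,w*S))))
        p=ray(v,(c[:,0]+.5)/S-.5,z); q=(p[:,:2]*1e4).astype(np.float32)
        (cx,cy),(a,b),_=cv2.minAreaRect(cv2.convexHull(q)); bx=cv2.boxPoints(cv2.minAreaRect(q))
        e=max(bx[1]-bx[0],bx[2]-bx[1],key=np.linalg.norm); ang=np.degrees(np.arctan2(e[1],e[0]))%180
        mm=cv2.moments(cv2.convexHull(q)); out[n]=(cx/10,cy/10,mm["m10"]/mm["m00"]/10,mm["m01"]/mm["m00"]/10,max(a,b)/10,min(a,b)/10,ang)
        cv2.drawContours(im,[c],-1,(255,0,0),1)
    return out,im
E
python3 - <<'E'
from h import *
v=dict(np.load("top0.npz"))
sd={"Hsq":(168,150,.032),"Hob":(227,132,.032),"Hbr":(277,137,.032),"Hsr":(343,151,.032),"Csr":(163,213,.013),"Cob":(221,201,.013),"Csq":(284,199,.013),"Cbr":(340,205,.013)}
o,im=measure(v,sd)
for k,x in o.items():print(k,np.round(x,1))
cv2.imwrite("pics/c.png",im[400:1000,380:1620][:, :,::-1][:, :][:600,:1240]);c=cv2.resize(im[400:1080,380:1620],(800,439));cv2.imwrite("pics/c0.png",c[:,:,::-1])
hsv=cv2.cvtColor(v["pixels"],cv2.COLOR_RGB2HSV)
print("bottle",ray(v,[(248,165)],.08))
E
```

```text
Hsq [612.7 273.6 612.4 273.4  80.1  79.1  79.4]
Hob [670.2  84.2 670.2  84.2 113.6  65.2   4. ]
Hbr [656.1 -78.  655.4 -77.9  86.9  86.9  89.4]
Hsr [ 607.6 -288.4  607.6 -288.4   58.5   57.9   85.7]
Csr [414.3 280.  413.8 279.6  68.8  67.9   0.6]
Cob [449.5  97.9 449.5  97.9 122.1  74.3  10.2]
Csq [455.6 -98.  455.6 -98.2  88.5  88.2 108.3]
Cbr [ 434.8 -276.4  434.9 -276.1   96.4   95.5  178.6]
bottle [[0.5527945  0.01157927 0.08      ]]
```

View pics/c0.png

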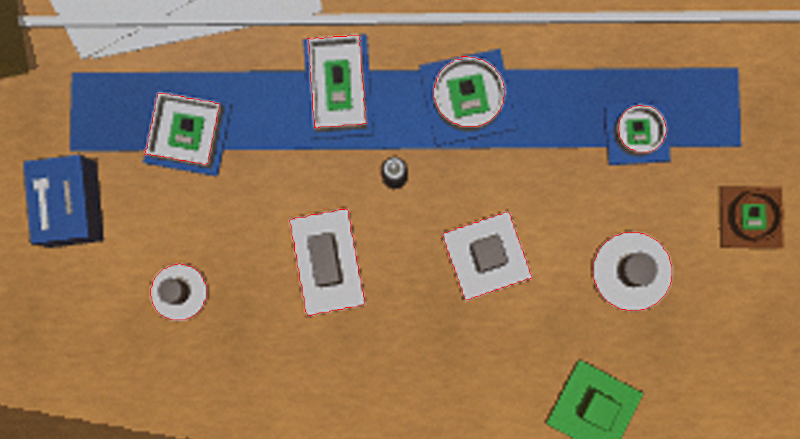

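The outlines match the stated sizes to within 2 mm, and the crop confirms that the white covers and white housings are the right ones. I start with the small round cover.

```bash
cat > plan.py <<'E'
"""plan.py x y z yaw(deg of tool y in world, mod 180) ... : shares for each target pose (mm) from the current pose"""
import sys,numpy as np
from scipy.spatial.transform import Rotation as Rt
from cell import r
s=r.sense();q=s["eef_rot"];R=Rt.from_quat([*q[1:],q[0]]);p=np.array(s["position"])
y=R.as_matrix()[:,1];yaw=np.degrees(np.arctan2(y[1],y[0]))
print("pos",np.round(p*1e3,1),"yaw",round(yaw,1),"joints",np.round(s["joint_pos"],2),"w",round(s["gripper_width"],4),"grip",round(s["grasp_force"],1),"F",np.round(s["ft_force"],1),"t",round(s["time_s"],2))
a=np.array(sys.argv[1:],float).reshape(-1,4)
for x in a:
    t=yaw+(x[3]-yaw+90)%180-90; c,d=np.cos(np.radians(t)),np.sin(np.radians(t))
    T=Rt.from_matrix(np.array([[-d,c,0],[c,d,0],[0,0,-1.]]))
    if T.as_matrix()[0,0]*0+np.linalg.det(T.as_matrix())<0: raise SystemExit
    print(np.round((R.inv()*T).as_rotvec()/np.radians(120),3).tolist(),np.round(R.inv().apply(x[:3]/1e3-p)/.15,3).tolist())
E
python3 plan.py 414 280 160 30 414 280 38 30
```

```text
pos [185.7 596.5 247.6] yaw 72.7 joints [-1.29  0.33 -0.06  1.46  0.02  1.35 -0.09] w 0.0855 grip 0.0 F [ 0.6  0.3 -0.5] t 0.1
[-0.001, 0.0, 0.356] [-2.08, -1.561, 0.586]
[-0.001, 0.0, 0.356] [-2.08, -1.56, 1.399]
```

```bash
python3 -m jog '[[[0,0,0.1,-0.3,-0.2,0,100],[0,0,0.2,-0.6,-0.45,0.1,100],[0,0,0.3,-1,-0.75,0.2,100],[0,0,0.356,-1,-0.75,0.3,100],[0,0,0.356,-1,-0.75,0.3,100],[0,0,0.356,-1,-0.75,0.3,100]]]' 40; python3 plan.py 414 280 160 30 414 280 60 30
```

```text
time_s: 0.7
position: [0.296, 0.4436, 0.2028]
eef_rot: [-0.0, 0.502, 0.865, -0.001]
ft_force: [-0.9, -0.4, 0.5]
gripper_width: 0.0848
grasp_force: 0.0
pos [296.  443.6 202.8] yaw 29.7 joints [-1.15  0.16  0.1   1.77 -0.02  1.21 -0.54] w 0.0848 grip 0.0 F [-0.9 -0.4  0.5] t 0.7
[-0.0, 0.0, -0.002] [-1.337, 0.142, 0.286]
[-0.0, 0.0, -0.002] [-1.337, 0.143, 0.952]
```

```bash
python3 -m jog '[[[0,0,0,-0.3,0.05,0.1,100],[0,0,0,-0.6,0.1,0.2,100],[0,0,0,-0.9,0.14,0.29,100],[0,0,0,-1,0.14,0.29,100],[0,0,0,-1,0.14,0.29,100]]]'; python3 plan.py 414 280 110 30 414 280 38 30
```

```text
time_s: 1.2
position: [0.3897, 0.3242, 0.16]
eef_rot: [0.0, 0.5, 0.866, -0.0]
ft_force: [0.0, -0.1, 0.9]
gripper_width: 0.0854
grasp_force: 0.0
pos [389.7 324.2 160. ] yaw 30.0 joints [-0.97  0.14  0.21  1.89 -0.03  1.11 -0.23] w 0.0854 grip 0.0 F [ 0.  -0.1  0.9] t 1.2
[-0.0, 0.0, 0.0] [-0.336, -0.007, 0.333]
[-0.0, 0.0, 0.0] [-0.336, -0.007, 0.813]
```

```bash
python3 -m jog '[[[0,0,0,-0.2,0,0,100],[0,0,0,-0.336,0,0.1,100],[0,0,0,-0.336,0,0.3,100],[0,0,0,-0.336,0,0.5,100],[0,0,0,-0.336,0,0.65,100],[0,0,0,-0.336,0,0.75,100],[0,0,0,-0.336,0,0.813,100],[0,0,0,-0.336,0,0.813,100],[0,0,0,-0.336,0,0.813,30],[0,0,0,-0.336,0,0.813,20],[0,0,0,-0.336,0,0.813,10],[0,0,0,-0.336,0,0.813,10],[0,0,0,-0.336,0,0.813,10],[0,0,0,-0.336,0,0.813,10],[0,0,0,-0.336,0,0.813,10]]]' 40; python3 plan.py 414 280 160 30
```

```text
time_s: 2.7
position: [0.4142, 0.282, 0.0385]
eef_rot: [0.0, 0.5, 0.866, 0.001]
ft_force: [-2.1, -0.4, 7.3]
gripper_width: 0.0291
grasp_force: 39.2
pos [414.2 282.   38.5] yaw 30.0 joints [-0.9   0.3   0.23  2.01 -0.09  0.85 -0.09] w 0.0291 grip 39.2 F [-2.1 -0.4  7.3] t 2.7
[0.0, -0.0, -0.0] [-0.011, -0.007, -0.81]
```

```bash
python3 -m jog '[[[0,0,0,0,0,-0.15,10],[0,0,0,0,0,-0.4,10],[0,0,0,0,0,-0.7,10],[0,0,0,0,0,-0.85,10],[0,0,0,0,0,-0.85,10],[0,0,0,0.2,-0.05,-0.85,10]]]'; python3 plan.py 607.6 -288.4 165 0
python3 - <<'E'
from cell import r,vision
import cv2
v=vision.snapshot("wrist");cv2.imwrite("pics/w1.png",v["pixels"][:,:,::-1]);print(v["K"],v["tool_from_camera"].round(3).tolist())
E
```

```text
time_s: 3.3
position: [0.3947, 0.3015, 0.1657]
eef_rot: [0.001, 0.503, 0.864, 0.001]
ft_force: [0.2, 0.3, 0.3]
gripper_width: 0.0289
grasp_force: 39.6
pos [394.7 301.5 165.7] yaw 29.6 joints [-0.96  0.11  0.23  1.91 -0.03  1.12 -0.2 ] w 0.0289 grip 39.6 F [0.2 0.3 0.3] t 3.3
[0.001, 0.0, 0.247] [-4.12, -0.712, 0.007]
[[342.15538603   0.         255.0188711 ]
 [  0.         342.15538603 194.35571249]
 [  0.           0.           1.        ]] [[-0.0, -0.951, -0.309, 0.08], [1.0, -0.0, -0.001, 0.0], [0.001, -0.309, 0.951, -0.125], [0.0, 0.0, 0.0, 1.0]]
```

View pics/w1.png

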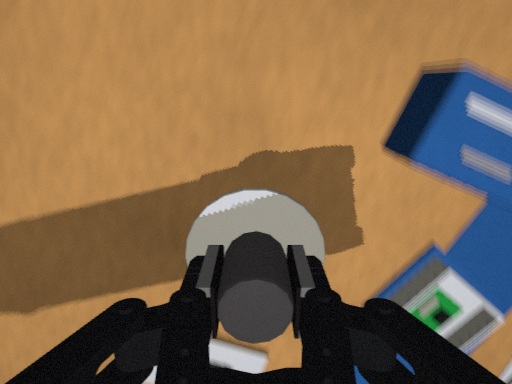

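The wrist view shows the small round cover held upright between the pads at (255,285), with the flange level. I carry it to its housing.

```bash
python3 -m jog '[[[0,0,0.07,-0.2,-0.05,0,10],[0,0,0.14,-0.5,-0.1,0,10],[0,0,0.2,-0.8,-0.15,0,10],[0,0,0.247,-1,-0.17,0,10],[0,0,0.247,-1,-0.17,0,10]]]'; python3 plan.py 607.6 -288.4 165 0
```

```text
time_s: 3.85
position: [0.4463, 0.1569, 0.1646]
eef_rot: [0.0, 0.708, 0.706, -0.001]
ft_force: [0.2, -0.3, -0.6]
gripper_width: 0.0292
grasp_force: 39.5
pos [446.3 156.9 164.6] yaw -0.2 joints [-0.81  0.06  0.39  1.97 -0.02  1.12 -0.41] w 0.0292 grip 39.5 F [ 0.2 -0.3 -0.6] t 3.85
[-0.0, 0.001, -0.002] [-2.965, 1.085, 0.001]
```

```bash
python3 -m jog '[[[0,0,0,-0.3,0.1,0,10],[0,0,0,-0.6,0.2,0,10],[0,0,0,-0.9,0.35,0,10],[0,0,0,-1,0.4,0,10],[0,0,0,-1,0.4,0,10]]]'; python3 -m jog '[[[0,0,0,-0.3,0.1,0,10],[0,0,0,-0.6,0.2,0,10],[0,0,0,-0.9,0.35,0,10],[0,0,0,-1,0.4,0,10],[0,0,0,-1,0.4,0,10]]]'; python3 plan.py 607.6 -288.4 165 0 607.6 -288.4 64 0
```

```text
time_s: 4.35
position: [0.5065, 0.0093, 0.1645]
eef_rot: [0.0, 0.706, 0.708, -0.001]
ft_force: [-0.3, 1.2, 0.6]
gripper_width: 0.0288
grasp_force: 39.6
time_s: 4.85
position: [0.5672, -0.1393, 0.1642]
eef_rot: [-0.0, 0.706, 0.709, -0.001]
ft_force: [-0.2, 0.2, 0.1]
gripper_width: 0.0293
grasp_force: 39.7
pos [ 567.2 -139.3  164.2] yaw 0.3 joints [-0.35  0.34  0.63  1.71 -0.22  1.16  0.34] w 0.0293 grip 39.7 F [-0.2  0.2  0.1] t 4.85
[-0.001, 0.0, 0.002] [-0.995, 0.265, -0.004]
[-0.001, 0.0, 0.002] [-0.995, 0.266, 0.669]
```

```bash
python3 -m jog '[[[0,0,0,-0.3,0.08,0,10],[0,0,0,-0.6,0.16,0,10],[0,0,0,-0.85,0.23,0,10],[0,0,0,-0.995,0.266,0,10],[0,0,0,-0.995,0.266,0.1,10],[0,0,0,-0.995,0.266,0.3,10],[0,0,0,-0.995,0.266,0.45,10],[0,0,0,-0.995,0.266,0.45,10],[0,0,0,-0.995,0.266,0.45,10]]]'; python3 plan.py 607.6 -288.4 64 0
```

```text
time_s: 5.75
position: [0.6082, -0.2846, 0.0975]
eef_rot: [-0.001, 0.704, 0.71, 0.0]
ft_force: [-0.0, 0.1, 0.1]
gripper_width: 0.0288
grasp_force: 39.8
pos [ 608.2 -284.6   97.5] yaw 0.5 joints [-0.06  0.61  0.61  1.52 -0.37  1.13  0.63] w 0.0288 grip 39.8 F [-0.   0.1  0.1] t 5.75
[-0.0, -0.001, 0.004] [-0.025, -0.004, 0.223]
```

```bash
python3 -m jog '[[[0,0,0,-0.025,0,0.07,10],[0,0,0,-0.025,0,0.14,10],[0,0,0,-0.025,0,0.19,10],[0,0,0,-0.025,0,0.223,10],[0,0,0,-0.025,0,0.223,10],[0,0,0,-0.025,0,0.223,10]]]'; python3 plan.py 607.6 -288.4 64 0
```

```text
time_s: 6.35
position: [0.608, -0.2908, 0.0645]
eef_rot: [0.0, 0.705, 0.709, 0.0]
ft_force: [-0.6, 0.3, 0.5]
gripper_width: 0.0291
grasp_force: 39.7
pos [ 608.  -290.8   64.5] yaw 0.3 joints [-0.04  0.65  0.59  1.53 -0.4   1.08  0.65] w 0.0291 grip 39.7 F [-0.6  0.3  0.5] t 6.35
[0.0, -0.0, 0.003] [0.016, -0.003, 0.003]
```

```bash
python3 -m jog '[[[0,0,0,0,0,0.01,40],[0,0,0,0,0,0.01,80],[0,0,0,0,0,0.01,100],[0,0,0,0,0,0.01,100],[0,0,0,0,0,0.01,100],[0,0,0,0,0,0.01,100],[0,0,0,0,0,-0.2,100],[0,0,0,0,0,-0.45,100],[0,0,0,0,0,-0.65,100],[0,0,0,0,-0.2,-0.65,100],[0,0,0,0,-0.5,-0.65,100],[0,0,0,0.05,-0.8,-0.65,100],[0,0,0,0.08,-1,-0.65,100],[0,0,0,0.08,-1,-0.65,100]]]'; python3 plan.py 435 -276 90 -20 435 -276 42 -20;  python3 - <<'E'
from cell import r,vision
import cv2
v=vision.snapshot("side");cv2.imwrite("pics/s1.png",cv2.resize(v["pixels"][150:384,180:460,::-1],None,fx=2,fy=2))
E
```

```text
time_s: 7.75
position: [0.4541, -0.2799, 0.1619]
eef_rot: [-0.001, 0.706, 0.708, 0.001]
ft_force: [0.9, 0.3, -0.4]
gripper_width: 0.0851
grasp_force: 0.0
pos [ 454.1 -279.9  161.9] yaw 0.2 joints [-0.16  0.23  0.72  1.84 -0.17  1.13  0.62] w 0.0851 grip 0.0 F [ 0.9  0.3 -0.4] t 7.75
[-0.0, -0.001, 0.168] [0.025, -0.127, 0.479]
[-0.0, -0.001, 0.168] [0.025, -0.127, 0.799]
```

View pics/s1.png

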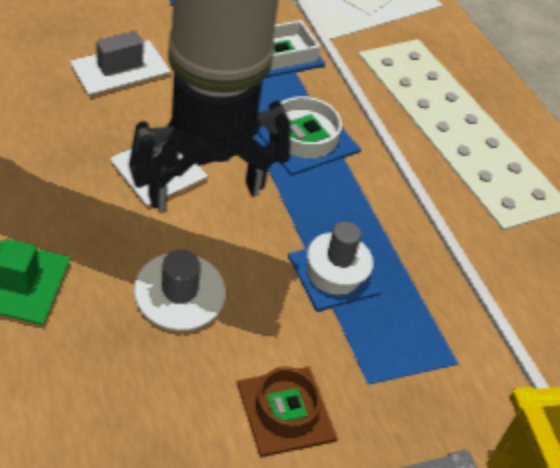

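The small round cover is on its housing, with its head at (345,245). I check its seating later from the top. The large round cover is next.

```bash
python3 -m jog '[[[0,0,0,0.025,-0.127,0.1,100],[0,0,0,0.025,-0.127,0.3,100],[0,0,0,0.025,-0.127,0.5,100],[0,0,0,0.025,-0.127,0.65,100],[0,0,0,0.025,-0.127,0.75,100],[0,0,0,0.025,-0.127,0.799,100],[0,0,0,0.025,-0.127,0.799,100],[0,0,0,0.025,-0.127,0.799,60],[0,0,0,0.025,-0.127,0.799,40],[0,0,0,0.025,-0.127,0.799,20],[0,0,0,0.025,-0.127,0.799,20],[0,0,0,0.025,-0.127,0.799,20],[0,0,0,0.025,-0.127,0.799,20],[0,0,0,0.025,-0.127,0.799,20]]]' 40; python3 plan.py 435 -276 165 0;python3 - <<'E'
from h import *
from cell import vision
v=vision.snapshot("top");np.savez("top1.npz",**v)
o,im=measure(v,{"Hsr":(343,151,.037)});print(np.round(o["Hsr"],1))
cv2.imwrite("pics/c1.png",im[480:960,1200:1800,::-1])
E
```

```text
time_s: 9.2
position: [0.4392, -0.2762, 0.0429]
eef_rot: [0.0, 0.705, 0.709, 0.0]
ft_force: [-1.7, 0.9, 5.9]
gripper_width: 0.0392
grasp_force: 39.7
pos [ 439.2 -276.2   42.9] yaw 0.3 joints [-0.1   0.38  0.66  1.98 -0.3   0.88  0.73] w 0.0392 grip 39.7 F [-1.7  0.9  5.9] t 9.2
[0.001, -0.0, 0.003] [0.002, -0.027, -0.814]
[ 608.3 -291.5  608.6 -291.4   69.1   68.8   38.2]
```

View pics/c1.png

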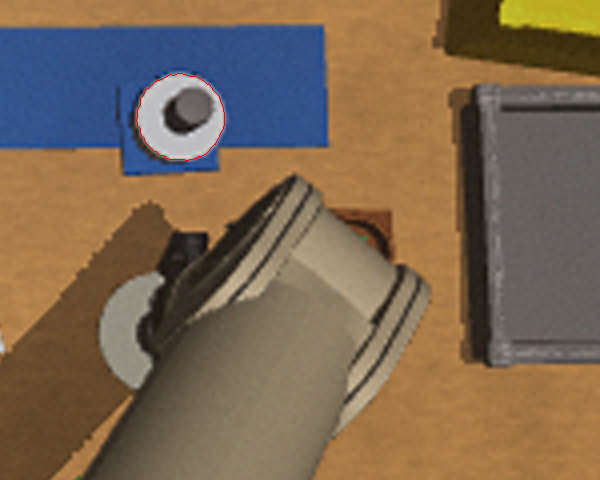

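The small round cover is seated, with its flange circle centred 3 mm from the housing centre. I lift the large round cover.

```bash
python3 -m jog '[[[0,0,0,0,0,-0.15,20],[0,0,0,0,0,-0.4,20],[0,0,0,0,0,-0.7,20],[0,0,0,0,0,-0.82,20],[0,0,0,0.15,0.2,-0.82,20],[0,0,0,0.4,0.5,-0.82,20],[0,0,0,0.65,0.75,-0.82,20],[0,0,0,0.85,1,-0.82,20],[0,0,0,0.85,1,-0.82,20]]]'; python3 plan.py 655.7 -78 165 0 655.7 -78 72 0
```

```text
time_s: 10.15
position: [0.5919, -0.141, 0.1646]
eef_rot: [-0.0, 0.702, 0.712, 0.001]
ft_force: [-0.3, 0.4, -1.9]
gripper_width: 0.0389
grasp_force: 40.7
pos [ 591.9 -141.   164.6] yaw 0.8 joints [-0.33  0.4   0.62  1.64 -0.25  1.18  0.37] w 0.0389 grip 40.7 F [-0.3  0.4 -1.9] t 10.15
[0.001, -0.001, 0.007] [0.413, 0.431, -0.001]
[0.001, -0.001, 0.007] [0.412, 0.431, 0.619]
```

```bash
python3 -m jog '[[[0,0,0,0.2,0.2,0,20],[0,0,0,0.41,0.43,0,20],[0,0,0,0.41,0.43,0,20],[0,0,0,0.41,0.43,0.15,20],[0,0,0,0.41,0.43,0.35,20],[0,0,0,0.41,0.43,0.5,20],[0,0,0,0.41,0.43,0.5,20],[0,0,0,0.41,0.43,0.5,20]]]'; python3 plan.py 655.7 -78 68 0
```

```text
time_s: 10.95
position: [0.6522, -0.086, 0.0907]
eef_rot: [0.0, 0.705, 0.709, -0.0]
ft_force: [0.6, 0.4, -0.4]
gripper_width: 0.0391
grasp_force: 41.0
pos [652.2 -86.   90.7] yaw 0.3 joints [-0.35  0.58  0.56  1.56 -0.33  1.1   0.3 ] w 0.0391 grip 41.0 F [ 0.6  0.4 -0.4] t 10.95
[0.0, 0.0, 0.003] [0.053, 0.023, 0.151]
```

```bash
python3 -m jog '[[[0,0,0,0.053,0.023,0,20],[0,0,0,0.053,0.023,0,20],[0,0,0,0.053,0.023,0.06,20],[0,0,0,0.053,0.023,0.11,20],[0,0,0,0.053,0.023,0.151,20],[0,0,0,0.053,0.023,0.151,20],[0,0,0,0.053,0.023,0.151,20]]]'; python3 plan.py 655.7 -78 68 0
```

```text
time_s: 11.65
position: [0.6553, -0.078, 0.0669]
eef_rot: [-0.0, 0.705, 0.709, -0.0]
ft_force: [-0.1, 0.4, -1.2]
gripper_width: 0.0391
grasp_force: 41.4
pos [655.3 -78.   66.9] yaw 0.3 joints [-0.35  0.61  0.55  1.57 -0.35  1.06  0.3 ] w 0.0391 grip 41.4 F [-0.1  0.4 -1.2] t 11.65
[-0.0, 0.0, 0.003] [-0.0, 0.003, -0.008]
```

```bash
python3 -m jog '[[[0,0,0,0,0,0,50],[0,0,0,0,0,0,80],[0,0,0,0,0,0,100],[0,0,0,0,0,0,100],[0,0,0,0,0,0,100],[0,0,0,0,0,0,100],[0,0,0,0,0,-0.2,100],[0,0,0,0,0,-0.45,100],[0,0,0,0,0,-0.65,100],[0,0,0,0,-0.2,-0.65,100],[0,0,-0.05,0,-0.5,-0.65,100],[0,0,-0.1,-0.1,-0.8,-0.65,100],[0,0,-0.15,-0.14,-1,-0.65,100],[0,0,-0.15,-0.14,-1,-0.65,100],[0,0,-0.15,-0.14,-1,-0.65,100]]]'; python3 plan.py 455.6 -98 90 18.3 455.6 -98 43 18.3
```

```text
time_s: 13.15
position: [0.5057, -0.0995, 0.1654]
eef_rot: [0.0, 0.586, 0.81, 0.001]
ft_force: [0.5, -0.4, 0.4]
gripper_width: 0.0854
grasp_force: 0.0
pos [505.7 -99.5 165.4] yaw 18.3 joints [-0.44  0.16  0.6   1.88 -0.1   1.12  0.52] w 0.0854 grip 0.0 F [ 0.5 -0.4  0.4] t 13.15
[0.001, -0.0, -0.0] [0.114, -0.315, 0.502]
[0.001, -0.0, -0.0] [0.114, -0.315, 0.816]
```

```bash
python3 -m jog '[[[0,0,0,0.114,-0.2,0,100],[0,0,0,0.114,-0.315,0.1,100],[0,0,0,0.114,-0.315,0.3,100],[0,0,0,0.114,-0.315,0.5,100],[0,0,0,0.114,-0.315,0.65,100],[0,0,0,0.114,-0.315,0.75,100],[0,0,0,0.114,-0.315,0.816,100],[0,0,0,0.114,-0.315,0.816,100],[0,0,0,0.114,-0.315,0.816,60],[0,0,0,0.114,-0.315,0.816,40],[0,0,0,0.114,-0.315,0.816,20],[0,0,0,0.114,-0.315,0.816,20],[0,0,0,0.114,-0.315,0.816,20],[0,0,0,0.114,-0.315,0.816,20],[0,0,0,0.114,-0.315,0.816,20]]]' 40; python3 plan.py 455.6 -98 165 18.3;python3 - <<'E'
from h import *
from cell import vision
v=vision.snapshot("top");np.savez("top2.npz",**v)
o,im=measure(v,{"Hbr":(277,137,.037)});print(np.round(o["Hbr"],1))
E
```

```text
time_s: 14.65
position: [0.4561, -0.0982, 0.0432]
eef_rot: [0.0, 0.585, 0.811, 0.001]
ft_force: [-0.8, 0.8, 7.6]
gripper_width: 0.0358
grasp_force: 40.8
pos [456.1 -98.2  43.2] yaw 18.3 joints [-0.42  0.24  0.58  2.1  -0.18  0.84  0.6 ] w 0.0358 grip 40.8 F [-0.8  0.8  7.6] t 14.65
[0.001, 0.0, 0.0] [0.003, -0.002, -0.812]
[656.1 -78.5 655.8 -78.4  96.1  96.   87.4]
```

Large round cover seated, centred within 1 mm. The square cover is gripped at 35.8 mm, so its head is square to the jaws. I lift it and turn it by −28.9°.

```bash
python3 -m jog '[[[0,0,0,0,0,-0.15,20],[0,0,0,0,0,-0.4,20],[0,0,0,0,0,-0.7,20],[0,0,0,0,0,-0.83,20],[0,0,0.05,0.2,0.1,-0.83,20],[0,0,0.1,0.4,0.3,-0.83,20],[0,0,0.15,0.6,0.5,-0.83,20],[0,0,0.2,0.8,0.7,-0.83,20],[0,0,0.241,1,0.9,-0.83,20],[0,0,0.241,1,0.9,-0.83,20],[0,0,0.241,1,0.9,-0.83,20]]]'; python3 plan.py 612.5 273.5 165 -10.6
```

```text
time_s: 15.8
position: [0.5362, 0.0873, 0.1666]
eef_rot: [0.0, 0.769, 0.64, -0.001]
ft_force: [-0.5, -0.7, -1.0]
gripper_width: 0.0357
grasp_force: 40.3
pos [536.2  87.3 166.6] yaw -10.4 joints [-0.68  0.23  0.49  1.81 -0.12  1.14 -0.33] w 0.0357 grip 40.3 F [-0.5 -0.7 -1. ] t 15.8
[-0.0, 0.0, 0.001] [1.313, 0.275, 0.009]
```

```bash
python3 -m jog '[[[0,0,0,0.25,0.05,0,20],[0,0,0,0.5,0.1,0,20],[0,0,0,0.75,0.2,0,20],[0,0,0,1,0.27,0,20],[0,0,0,1,0.275,0,20],[0,0,0,1,0.275,0,20]]]'; python3 plan.py 612.5 273.5 165 -10.6 612.5 273.5 90 -10.6
```

```text
time_s: 16.4
position: [0.6045, 0.2254, 0.1667]
eef_rot: [0.0, 0.769, 0.639, -0.001]
ft_force: [0.1, -0.8, -0.7]
gripper_width: 0.035
grasp_force: 40.5
pos [604.5 225.4 166.7] yaw -10.6 joints [-0.75  0.45  0.43  1.53 -0.2   1.21 -0.47] w 0.035 grip 40.5 F [ 0.1 -0.8 -0.7] t 16.4
[-0.0, 0.001, 0.0] [0.325, -0.006, 0.011]
[-0.0, 0.001, 0.0] [0.325, -0.006, 0.511]
```

```bash
python3 -m jog '[[[0,0,0,0.2,0,0,20],[0,0,0,0.325,0,0,20],[0,0,0,0.325,0,0.15,20],[0,0,0,0.325,0,0.35,20],[0,0,0,0.325,0,0.5,20],[0,0,0,0.325,0,0.5,20],[0,0,0,0.325,0,0.5,20]]]'; python3 plan.py 612.5 273.5 68 -10.6
```

```text
time_s: 17.1
position: [0.6137, 0.2727, 0.093]
eef_rot: [0.0, 0.77, 0.638, 0.0]
ft_force: [0.2, -0.8, 0.2]
gripper_width: 0.0357
grasp_force: 40.5
pos [613.7 272.7  93. ] yaw -10.7 joints [-0.77  0.57  0.4   1.51 -0.24  1.1  -0.51] w 0.0357 grip 40.5 F [ 0.2 -0.8  0.2] t 17.1
[0.0, 0.0, -0.001] [0.004, -0.009, 0.167]
```

```bash
python3 -m jog '[[[0,0,0,0,-0.01,0.06,20],[0,0,0,0,-0.01,0.12,20],[0,0,0,0,-0.01,0.167,20],[0,0,0,0,-0.01,0.167,20],[0,0,0,0,-0.01,0.167,20],[0,0,0,0,-0.01,0.167,50],[0,0,0,0,-0.01,0.167,80],[0,0,0,0,-0.01,0.167,100],[0,0,0,0,-0.01,0.167,100],[0,0,0,0,-0.01,0.167,100],[0,0,0,0,-0.01,0.167,100],[0,0,0,0,-0.01,-0.1,100],[0,0,0,0,-0.01,-0.3,100],[0,0,0,0,-0.01,-0.5,100],[0,0,0,0,-0.01,-0.5,100],[0,0,0.07,-0.2,-0.2,-0.5,100],[0,0,0.14,-0.4,-0.4,-0.5,100],[0,0,0.21,-0.6,-0.6,-0.5,100],[0,0,0.28,-0.8,-0.8,-0.5,100],[0,0,0.35,-0.9,-0.9,-0.5,100]]]'; python3 plan.py 449.5 97.9 165 100.2
```

```text
time_s: 19.1
position: [0.4533, 0.1645, 0.1661]
eef_rot: [-0.0, 0.948, 0.318, -0.001]
ft_force: [0.3, 0.2, 1.1]
gripper_width: 0.0851
grasp_force: 0.0
pos [453.3 164.5 166.1] yaw -53.0 joints [-0.98  0.08  0.56  1.96 -0.05  1.12 -1.32] w 0.0851 grip 0.0 F [0.3 0.2 1.1] t 19.1
[-0.0, 0.001, 0.224] [-0.287, 0.339, 0.007]
```

```bash
python3 -m jog '[[[0,0,0.07,-0.1,0.12,0,100],[0,0,0.14,-0.2,0.24,0,100],[0,0,0.224,-0.287,0.339,0,100],[0,0,0.224,-0.287,0.339,0.1,100],[0,0,0.224,-0.287,0.339,0.1,100],[0,0,0.224,-0.287,0.339,0.1,100]]]'; python3 plan.py 449.5 97.9 43 100.2
python3 - <<'E'
from h import *
from cell import vision
v=vision.snapshot("top");np.savez("top3.npz",**v)
o,im=measure(v,{"Hsq":(168,150,.037)});print(np.round(o["Hsq"],1))
cv2.imwrite("pics/c3.png",im[400:900,400:1200,::-1])
E
```

```text
time_s: 19.7
position: [0.4524, 0.1001, 0.1519]
eef_rot: [0.0, 0.996, 0.093, -0.0]
ft_force: [-0.2, 0.2, -0.5]
gripper_width: 0.0851
grasp_force: 0.0
pos [452.4 100.1 151.9] yaw -79.4 joints [-0.93  0.04  0.63  2.02 -0.03  1.09 -1.67] w 0.0851 grip 0.0 F [-0.2  0.2 -0.5] t 19.7
[0.0, 0.0, 0.004] [-0.021, 0.011, 0.726]
[612.6 274.5 612.9 274.6  88.7  88.6 169.1]
```

View pics/c3.png

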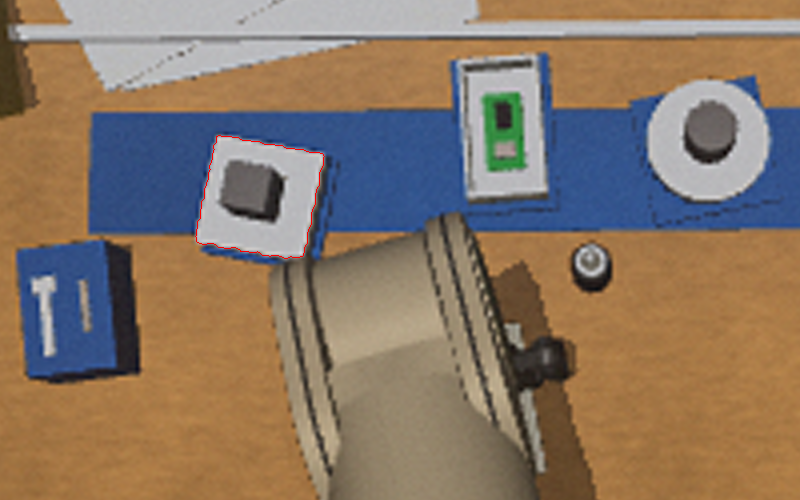

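The square cover is seated at yaw 169.1° (equivalent to 79.1°, against 79.4° for its housing), 1 mm off centre. The bottle and box have not moved. The oblong cover is last.

```bash
python3 -m jog '[[[0,0,0.004,-0.02,0.01,0.1,100],[0,0,0.004,-0.02,0.01,0.3,100],[0,0,0.004,-0.02,0.01,0.5,100],[0,0,0.004,-0.02,0.01,0.65,100],[0,0,0.004,-0.02,0.01,0.726,100],[0,0,0.004,-0.02,0.01,0.726,100],[0,0,0.004,-0.02,0.01,0.726,60],[0,0,0.004,-0.02,0.01,0.726,40],[0,0,0.004,-0.02,0.01,0.726,20],[0,0,0.004,-0.02,0.01,0.726,10],[0,0,0.004,-0.02,0.01,0.726,10],[0,0,0.004,-0.02,0.01,0.726,10],[0,0,0.004,-0.02,0.01,0.726,10],[0,0,0.004,-0.02,0.01,0.726,10]]]' 40; python3 plan.py 449.5 97.9 165 100.2 670.2 84.2 165 94
```

```text
time_s: 21.15
position: [0.4505, 0.0982, 0.0438]
eef_rot: [-0.0, 0.996, 0.088, 0.001]
ft_force: [-1.0, -1.3, 7.6]
gripper_width: 0.0296
grasp_force: 40.5
pos [450.5  98.2  43.8] yaw -79.9 joints [-0.88  0.24  0.62  2.12 -0.18  0.84 -1.54] w 0.0296 grip 40.5 F [-1.  -1.3  7.6] t 21.15
[-0.0, -0.001, -0.001] [-0.006, 0.0, -0.808]
[-0.0, -0.001, 0.051] [1.427, 0.348, -0.806]
```

```bash
python3 -m jog '[[[0,0,0,0,0,-0.15,10],[0,0,0,0,0,-0.4,10],[0,0,0,0,0,-0.7,10],[0,0,0,0,0,-0.82,10],[0,0,0.02,0.2,0.05,-0.82,10],[0,0,0.051,0.45,0.15,-0.82,10],[0,0,0.051,0.7,0.25,-0.82,10],[0,0,0.051,1,0.34,-0.82,10],[0,0,0.051,1,0.34,-0.82,10],[0,0,0.051,1,0.34,-0.82,10],[0,0,0.051,1,0.34,-0.82,10]]]'; python3 plan.py 671 84.2 165 94 671 84.2 90 94
```

```text
time_s: 22.25
position: [0.6058, 0.0739, 0.1662]
eef_rot: [-0.0, 0.999, 0.034, -0.0]
ft_force: [-0.9, -0.2, -0.0]
gripper_width: 0.0295
grasp_force: 39.8
pos [605.8  73.9 166.2] yaw -86.1 joints [-0.74  0.42  0.7   1.64 -0.29  1.19 -1.48] w 0.0295 grip 39.8 F [-0.9 -0.2 -0. ] t 22.25
[-0.0, 0.0, -0.0] [0.438, -0.039, 0.008]
[-0.0, 0.0, -0.0] [0.438, -0.038, 0.508]
```

```bash
python3 -m jog '[[[0,0,0,0.2,-0.02,0,10],[0,0,0,0.438,-0.038,0,10],[0,0,0,0.438,-0.038,0,10],[0,0,0,0.438,-0.038,0.15,10],[0,0,0,0.438,-0.038,0.35,10],[0,0,0,0.438,-0.038,0.5,10],[0,0,0,0.438,-0.038,0.5,10],[0,0,0,0.438,-0.038,0.5,10]]]'; python3 plan.py 671 84.2 68.5 94
```

```text
time_s: 23.05
position: [0.6713, 0.0845, 0.0925]
eef_rot: [-0.0, 0.999, 0.035, 0.0]
ft_force: [-0.1, 0.0, 0.0]
gripper_width: 0.0292
grasp_force: 39.8
pos [671.3  84.5  92.5] yaw -86.0 joints [-0.64  0.64  0.64  1.51 -0.41  1.13 -1.42] w 0.0292 grip 39.8 F [-0.1  0.   0. ] t 23.05
[-0.0, -0.0, -0.0] [-0.002, 0.002, 0.16]
```

```bash
python3 -m jog '[[[0,0,0,0,0,0.06,10],[0,0,0,0,0,0.12,10],[0,0,0,0,0,0.16,10],[0,0,0,0,0,0.16,10],[0,0,0,0,0,0.16,10],[0,0,0,0,0,0.16,50],[0,0,0,0,0,0.16,80],[0,0,0,0,0,0.16,100],[0,0,0,0,0,0.16,100],[0,0,0,0,0,0.16,100],[0,0,0,0,0,0.16,100],[0,0,0,0,0,-0.1,100],[0,0,0,0,0,-0.3,100],[0,0,0,0,0,-0.6,100],[0,0,0,0,0,-0.7,100],[0,0,0,-0.2,0,-0.7,100],[0,0,0,-0.5,0,-0.7,100],[0,0,0,-0.8,0,-0.7,100],[0,0,0,-1,0,-0.7,100],[0,0,0,-1,0,-0.7,100]]]';python3 -m jog '[[[0,0,0,-0.2,0,0,100],[0,0,0,-0.5,0,0,100],[0,0,0,-0.6,0,0,100],[0,0,0,-0.6,0,0,100],[0,0,0,-0.6,0,0,100]]]'
python3 - <<'E'
from h import *
from cell import vision
v=vision.snapshot("top")
o,im=measure(v,{"Hsq":(168,150,.037),"Hob":(227,132,.037),"Hbr":(277,137,.037),"Hsr":(343,151,.037)})
for k in o:print(k,np.round(o[k],1))
cv2.imwrite("pics/c4.png",cv2.resize(im[400:1000,400:1600,::-1],(800,400)))
v=vision.snapshot("side");cv2.imwrite("pics/s4.png",cv2.resize(v["pixels"][90:350,190:440,::-1],None,fx=2.3,fy=2.3,interpolation=cv2.INTER_CUBIC))
E
```

```text
time_s: 25.05
position: [0.5189, 0.0737, 0.1958]
eef_rot: [-0.001, 0.999, 0.035, -0.001]
ft_force: [0.4, -0.1, -0.2]
gripper_width: 0.0854
grasp_force: 0.0
time_s: 25.55
position: [0.4331, 0.0679, 0.1965]
eef_rot: [-0.0, 0.999, 0.035, 0.001]
ft_force: [0.8, 0.7, 0.1]
gripper_width: 0.0856
grasp_force: 0.0
Hsq [612.7 274.5 612.6 274.4  88.8  88.8 169.3]
Hob [669.8  84.8 670.3  84.8 123.1  75.    3.9]
Hbr [655.9 -78.5 655.8 -78.4  96.1  96.  179. ]
Hsr [ 608.8 -291.5  608.6 -291.6   69.1   68.2  178.2]
```

View pics/c4.png

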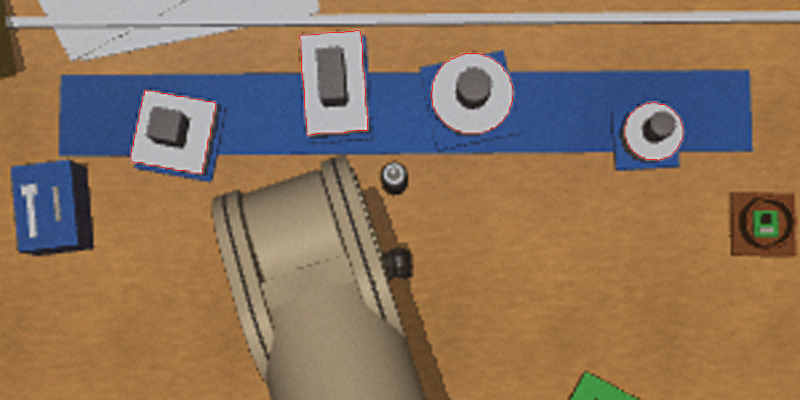

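View pics/s4.png

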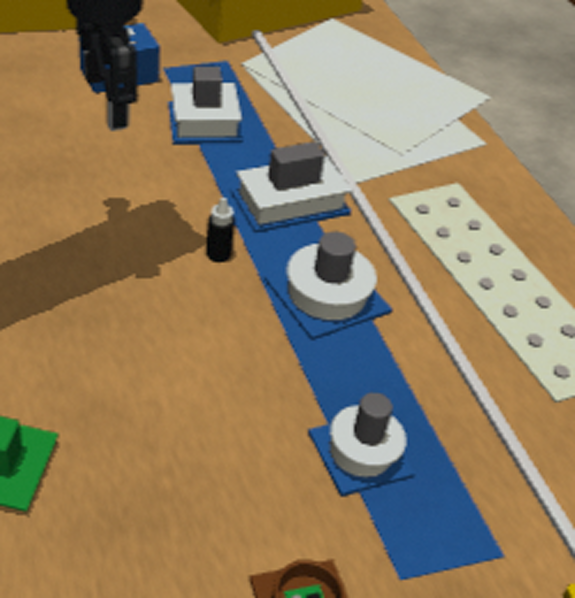

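All four covers are centred within about 3 mm of their housings and lie flat. The bottle, the box and the look-alikes are where they were. I hand the job in.

```bash
python3 -c "from cell import workorder;print(workorder.close_job())"
```

```text
the job is handed in; nothing more can be done
None
```

All four covers sit flat on their matching housings, the glue bottle, screw box and look-alikes were left untouched, and the job was handed in at about 26 s on the robot's clock; no verdict was returned.

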